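# Hold a plunger valve open through its guided push rod

## Task

The plunger-operated hydraulic valve on the bracket has to be held shifted while its ports are checked. Of the three steel push rods lying on the counter take the one that fits the two bronze guide bushings closely (the thin one rattles in them, the thick one does not enter), thread it through the first bushing and then the second, press the valve's spring plunger in as far as it goes, and finish still gripping the rod and holding the plunger in, without letting go. Leave the oil filter, the bearing, the standing bolt and the brass elbow where they are.

Things in the scene. Friction and masses are not known exactly. Their poses are not given: they have to be found in the camera images.
- rod_mid: the push rod that matches the bushings: plain round bright steel, 16 mm in diameter, 240 mm long, about 0.38 kg, lying level on the counter; both ends alike (3 mm chamfer), either may lead. Origin in its middle on its axis, own y axis along the rod. With the plunger fully in, 104 mm of its front lies beyond the first bushing's mouth: grip it 10 to 30 mm behind its middle
- rod_thin: a like rod, 10 mm in diameter and 240 mm long, about 0.15 kg: too thin for these bushings. Origin in its middle on its axis, y along the rod
- rod_thick: a like rod, 22 mm in diameter and 240 mm long, about 0.71 kg: too thick for these bushings. Origin in its middle on its axis, y along the rod
- valve_bracket: steel base plate 92 x 236 x 12 mm, fixed to the counter; in line along its y: two grey guide pedestals (52 mm across, 96 mm high, grease nipple to 105 mm) and a grey valve block (56 mm wide, 132 mm high with the brass fittings on top). Origin at the centre of the plate's underside; +y from guides to valve, roughly to the robot's left, is the way the rod goes; z up
- guide1_mouth (a point): centre of the first bushing's mouth (face away from the valve, 100 mm back from the bracket's origin), on the guide axis, which is level, 70 mm above the counter, along the bracket's y over the plate's middle line; axes as the bracket's. Bronze bushing 20 mm long, bore 18 mm right through, mouth countersunk to 24 mm over 4 mm
- guide2_mouth (a point): centre of the mouth of the second bushing, the same bushing 60 mm further along the bracket's y (40 mm of open gap between the two bushings)
- plunger_tip (a point): middle of the tip of the valve's round steel plunger (15 mm thick), on the guide axis; at rest 34 mm beyond the second bushing's mouth (94 mm beyond the first's). It moves with the plunger along the bracket's +y
- plunger (a joint): how far the valve plunger is pressed in along the bracket's +y: 0 at rest, 0.010 m fully in, at a rigid stop. A spring pushes it back with 5 N at rest and 10 N fully in
- oil_filter_1: white oil filter, 66 mm in diameter and 89 mm high, standing; origin at the centre of its underside
- bearing: ball bearing, 52 mm across and 15 mm high, lying flat; origin at the centre of its underside
- bolt_m16: M16 bolt standing on its hexagon head, 80 mm high; origin at the centre of its underside
- elbow_brass: brass pipe elbow with two hexagon ends, 67 x 61 mm and 29 mm high, lying; origin at the centre of its underside

How it is judged:
By the outcome, as a careful person would: the job done as asked, in the order asked, and still so for the second after the job is handed in, while the arm keeps its last pose, push and grip.
It also fails if it takes over 45 s, if anything falls off the work surface, if the arm or the gripper's body presses on something with over 40 N, if the wrist force passes 120 N, or if a joint passes its speed limit or range.

## Robot

A 7-joint arm with a two-finger parallel gripper is mounted at the origin on a cart in front of the work surface, level with it; the furniture and walls round the work are solid. World frame = base frame: x ahead of the robot, y to its left, z up, the work surface at z = 0. Lengths are in mm, angles in rad, forces in N, time in s.
With the tool pointing down it reaches from about 350 to 900 mm from the base axis. Payload 19.9 kg.
Tool frame: the origin (TCP) lies where the fingers leave the gripper's body, on its centre line; the fingertips stand 97 mm ahead of it and the grasp point (between the pads) lies 78 mm ahead of it; z points along the fingers, y is the line along which they close (so a half turn about z gives the same grasp; the last joint's range is limited). The gripper opens to 94 mm and grips with 3 to 60 N. Pads are 16 mm wide; open, the fingers measure 119 mm over their backs; the gripper's body (75 mm by 177 mm) begins 78 mm behind the grasp point.
Start: joints at [1.129, 0.417, -0.01, 1.614, 0.005, 1.111, -0.053], TCP at [243.845, -575.455, 302.625] pointing down, gripper open.
Joint ranges: [-2.81, 2.81], [-0.39, 2.02], [-1.27, 1.25], [0.06, 2.57], [-1.19, 4.33], [0.19, 2], [-2.82, 2.82]. Speed limits (rad/s): [1.89, 1.89, 2.39, 2.39, 3.01, 3.01, 3.01].

## Interface

Orientations are given as a rotation vector (axis times angle).
In Python, from station import arm gives the robot as it stands.
- The arm moves only by the shell command python3 -m handwheel 'ROWS' [FORCE]. ROWS is JSON, a list that holds one entry, the list of rows, each a list of 7 numbers: the closure, from -1 (fully open) to 1 (shut), then the shift along the tool's x, y, z in m, then the turn, a rotation vector about the tool's x, y, z in units of 6 degrees (1.0 is 6 degrees). A call has 1 to 8 rows; each row shifts and turns the commanded pose from where the row before left it, along the tool's axes as they then stand; what a row does not reach is not made up. A row lasts 1/10 s, in which the tool goes at most 50 mm and 8.59 degrees, less where a joint would pass 70% of its speed; a pose out of reach is approached as far as the arm can. A call with a gripper value outside its range is refused whole. The fingers move at their own pace and stop on an object; FORCE is the grip in N (left out, the last holds). Time passes only in rows, so rows that do not move let the fingers close. It gives the time, the measured TCP pose, the force, the opening and the grip force at its end, in the units of the state.
- arm.get_state(): the state, without advancing time (a new reading comes with each control period).
- arm.snapshot(name): name is "scene" or "top" or "wrist"; returns (picture, depth): 384x512x3 uint8, red, green, blue; 384x512 float32, mm along the optical axis (not along the pixel's ray), 0 where there is no reading.
- arm.camera_info(name): a dict with "fovy" (degrees; the focal length in pixels is half the picture's height over the tangent of half this angle, whatever the lens; pixels are square), "cx", "cy" (the principal point, pixels), "extrinsics" (4x4, takes a point from world to camera coordinates); the wrist camera has in their place "mount" (4x4, takes a point from camera to tool coordinates, whose origin is the TCP and whose axes are the flange's). Camera axes: x right, y down, z forward; pixel columns grow to the right and rows downward; lengths in mm; the calibration is good to about 2 mm. A picture is of the moment at which its call begins: read the wrist's pose just before it. camera_info takes no time and is no camera call.
- arm.close_job(): hands the job in; it is judged then, once.
The state is a dict: "time_s": time; "joint_positions": joint angles; "joint_velocities": joint speeds; "joint_efforts": joint torques, N m; "tcp_pos": TCP position; "ee_rot": TCP orientation; "ft_force": force on the tool from outside, world axes, zero at the start; "ft_torque": the same for the moment, N m; "gripper_width": opening from 0.0 (shut) to 1.0 (fully open); "grip_force": force on a finger pad.
Only numpy, scipy, OpenCV 4.12 (cv2) and the standard library are available. Lean on these libraries where they do the work, as an engineer would, in place of code of your own. Each camera call takes 0.05 s, during which the arm holds its last target. There are 200 camera calls.

## Working session

There is one attempt and no reset: what is moved stays moved. The work goes in short steps, Python scripts to look and compute and a shell command to move; the robot and the scene stay as the last step left them, time stands still between calls to the robot, and variables do not carry over. Pictures are saved under pics/ and viewed, at most 10 in all, crops included, and the job is handed in when it is done.

```bash
ls; mkdir -p pics; cat > h.py <<'E'
import numpy as np, cv2
from scipy.spatial.transform import Rotation as R
from station import arm
def snap(n,f=None):
    s=arm.get_state(); im,d=arm.snapshot(n); c=arm.camera_info(n)
    if 'extrinsics' in c: T=np.linalg.inv(np.array(c['extrinsics']))
    else:
        B=np.eye(4);B[:3,:3]=R.from_rotvec(s['ee_rot']).as_matrix();B[:3,3]=s['tcp_pos'];T=B@np.array(c['mount'])
    F=192/np.tan(np.radians(c['fovy'])/2)
    if f: cv2.imwrite(f,im[:,:,::-1]); np.savez(f+'.npz',im=im,d=d,T=T,k=[F,c['cx'],c['cy']])
    return im,d,T,(F,c['cx'],c['cy'])
def load(f):
    z=np.load(f+'.npz'); return z['im'],z['d'],z['T'],z['k']
def ray(T,k,u,v):
    r=T[:3,:3]@np.array([(u-k[1])/k[0],(v-k[2])/k[0],1.]); return T[:3,3],r
def onz(T,k,u,v,z):
    o,r=ray(T,k,u,v); return o+r*(z-o[2])/r[2]
def cloud(d,T,k):
    v,u=np.mgrid[:d.shape[0],:d.shape[1]]
    p=np.stack([(u-k[1])/k[0]*d,(v-k[2])/k[0]*d,d],-1)@T[:3,:3].T+T[:3,3]
    p[d==0]=np.nan; return p
E
python3 - <<'E'
from h import *
print(arm.get_state())
for n in('scene','top','wrist'):
    im,d,T,k=snap(n,f'pics/{n}0.png'); print(n,arm.camera_info(n),k,T.round(3).tolist(),(d>0).mean())
a=[cv2.imread(f'pics/{n}0.png') for n in('scene','top')]
E
```

```text
pics
{'time_s': 0.0, 'joint_positions': array([ 1.12848162,  0.41795008, -0.0103166 ,  1.61415731,  0.00469344,
        1.11068978, -0.05302671]), 'joint_velocities': array([ 0.00124086,  0.00185495, -0.0024115 ,  0.00084632, -0.00025316,
       -0.00069969,  0.00041427]), 'joint_efforts': array([ 4.41326411e-04, -8.51242018e+01,  6.38386309e-01, -4.25995588e+01,
       -4.88925492e-02,  1.85688370e-02,  2.06144665e-05]), 'tcp_pos': array([ 243.76210408, -575.2308184 ,  302.04715166]), 'ee_rot': array([-3.07760222e+00, -6.25151697e-01,  4.88380742e-04]), 'ft_force': array([0.56557586, 0.0459507 , 0.87136586]), 'ft_torque': array([-0.01173882, -0.03939438, -0.03437023]), 'grip_force': 0.0, 'gripper_width': 1.0038193845678094}
scene {'fovy': 42.10532221161552, 'cx': 253.0316642743077, 'cy': 195.07404901442865, 'extrinsics': array([[-7.84435887e-01, -6.20209907e-01,  1.00772130e-04,
         3.92668583e+02],
       [-3.33806659e-01,  4.22058695e-01, -8.42875775e-01,
         3.12886571e+02],
       [ 5.22717374e-01, -6.61215644e-01, -5.38108184e-01,
         8.72407621e+02],
       [ 0.
[... 891 characters left out ...]
.642], [0.0, 0.0, 0.0, 1.0]] 0.9960428873697916
wrist {'fovy': 59.51803106414904, 'cx': 254.56337304216956, 'cy': 193.30074602568789, 'mount': array([[ 1.00327511e-04, -9.61097593e-01, -2.76208991e-01,
         8.03748063e+01],
       [ 9.99999333e-01,  4.14299783e-04, -1.07836852e-03,
        -5.19643919e-01],
       [ 1.15085071e-03, -2.76208699e-01,  9.61096993e-01,
        -8.26264760e+01],
       [ 0.00000000e+00,  0.00000000e+00,  0.00000000e+00,
         1.00000000e+00]])} (np.float64(335.8076656544798), 254.56337304216956, 193.30074602568789) [[0.39, -0.885, -0.255, 317.619], [-0.921, -0.376, -0.106, -543.51], [-0.002, 0.276, -0.961, 384.727], [0.0, 0.0, 0.0, 1.0]] 0.9958241780598959
```

View pics/top0.png

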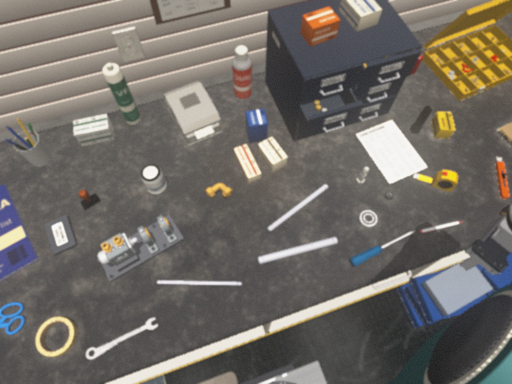

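View pics/scene0.png

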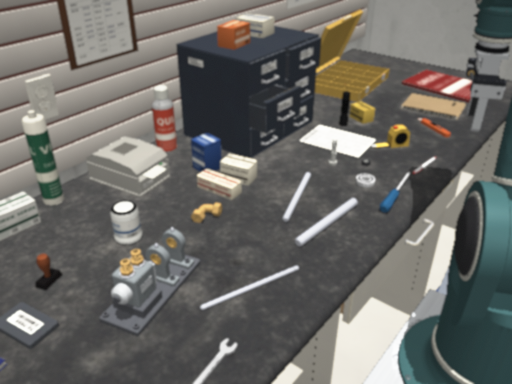

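The top view shows the bracket at about (140,245), with its valve end at the left. The rods are at (298,207), (298,250, thick) and (199,282, thin). The filter is at (152,180), the elbow at (218,189), the bolt at (362,175) and the bearing at (369,218). Next I measure rods and bracket in both views.

```bash
cat > m1.py <<'E'
from h import *
def seed(n,seeds):
    im,d,T,k=load(f'pics/{n}0.png'); hsv=cv2.cvtColor(im,cv2.COLOR_RGB2HSV); P=cloud(d,T,k)
    print(n,'table z',np.nanmedian(P[...,2][(abs(P[...,0]-600)<250)&(abs(P[...,1])<300)]))
    m=((hsv[...,2]>125)).astype(np.uint8)
    _,lab,st,_=cv2.connectedComponentsWithStats(m)
    for nm,(u,v),z in seeds:
        w=lab[v-4:v+5,u-4:u+5]; w=w[w>0]
        if not len(w): print(nm,'none');continue
        l=np.bincount(w).argmax(); ys,xs=np.where(lab==l)
        pts=np.array([onz(T,k,a,b,z)[:2] for a,b in zip(xs,ys)])
        (c,s,a)=cv2.minAreaRect(pts.astype(np.float32))
        mu=pts.mean(0);_,V=np.linalg.eigh(np.cov((pts-mu).T));ax=V[:,1]*np.sign(V[1,1])
        print(nm,len(xs),'rect c',np.round(c,1),'size',np.round(s,1),'ang from +y to +x deg',np.degrees(np.arctan2(ax[0],ax[1])).round(2),'depth z',np.nanpercentile(P[ys,xs,2],[50,95]).round(1))
seed('top',[('A',(298,207),8),('thick',(298,250),11),('thin',(199,282),5)])
seed('scene',[('A',(297,196),8),('thick',(328,222),11),('thin',(250,287),5)])
# bracket: points from depth above table
for n in('top','scene'):
    im,d,T,k=load(f'pics/{n}0.png');P=cloud(d,T,k)
    if n=='top': m=np.zeros(d.shape,bool);m[205:285,90:190]=1
    else: m=np.zeros(d.shape,bool);m[225:335,95:205]=1
    for lo,hi in((5,14),(14,60),(85,110),(110,140)):
        q=P[m&(P[...,2]>lo)&(P[...,2]<hi)]
        if len(q)>5:
            (c,s,a)=cv2.minAreaRect(q[:,:2].astype(np.float32)); print(n,lo,hi,len(q),np.round(c,1),np.round(s,1),round(a,1),q.mean(0).round(1))
E
python3 m1.py
python3 - <<'E'
import cv2
a=cv2.imread('pics/top0.png')[200:290,80:200];b=cv2.imread('pics/scene0.png')[220:335,95:210]
a=cv2.resize(a,None,fx=3.3,fy=3.3,interpolation=2);b=cv2.resize(b,None,fx=3.4,fy=3.4,interpolation=2)
h=max(a.shape[0],b.shape[0]);import numpy as np
o=np.zeros((h,a.shape[1]+b.shape[1],3),np.uint8);o[:a.shape[0],:a.shape[1]]=a;o[:b.shape[0],a.shape[1]:]=b
cv2.imwrite('pics/br.png',o)
E
```

```text
top table z 1.1821739361364507
A 479 rect c [ 576.6 -274.5] size [ 38.1 244.7] ang from +y to +x deg -19.35 depth z [13.8 18.3]
thick 692 rect c [ 442.8 -222.7] size [245.4  39.6] ang from +y to +x deg 4.18 depth z [19.9 24.8]
thin 388 rect c [444.4  78.7] size [240.9  13.3] ang from +y to +x deg 20.37 depth z [ 8.5 12.9]
scene table z -0.1768814899036215
A 371 rect c [ 570.8 -280.7] size [ 20.7 254.8] ang from +y to +x deg -19.37 depth z [13.1 16.5]
thick 680 rect c [ 441.8 -229.8] size [257.9  29.8] ang from +y to +x deg 3.89 depth z [17.9 22.5]
thin 608 rect c [445.8  74.9] size [242.5  16.3] ang from +y to +x deg 20.28 depth z [ 6.8 10.5]
top 5 14 1106 [616.6 217.7] [324.8 244.7] 70.7 [579.1 188.5  10.9]
top 14 60 751 [619.7 228.2] [311.8 218.6] 67.0 [582.  197.   25.5]
top 85 110 626 [598.1 211.2] [ 56.9 202.6] 12.7 [588.6 228.1  96.8]
top 110 140 166 [586.7 259.9] [23.5 55.7] 14.6 [585.2 258.6 122.4]
scene 5 14 1532 [626.8 182.4] [202.8 320.3] 45.8 [586.  235.3  10.6]
scene 14 60 1970 [631.5 183.4] [184.9 314.1] 46.8 [617.  199.8  33.2]
scene 85 110 990 [599.7 213.3] [ 56.2 197.3] 14.6 [585.4 239.2  95.7]
scene 110 140 310 [588.7 260.7] [25.3 55.7] 11.8 [585.7 262.7 121.1]
```

View pics/br.png

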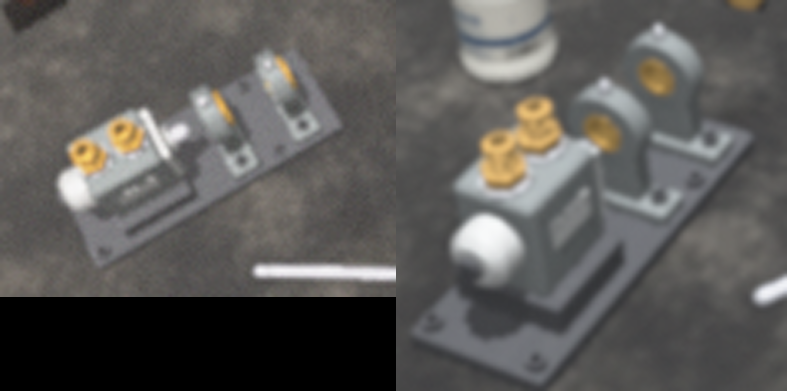

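```bash
cat > m2.py <<'E'
from h import *
_,_,T,k=load('pics/top0.png'); _,_,S,ks=load('pics/scene0.png')
for nm,T_,k_,L in(('top',T,k,[(109.4,280.3),(183.9,237.9),(168.5,215.2)]),('scene',S,ks,[(100.6,317.9),(137.4,333.2),(199.7,259.7)])):
    print(nm,[onz(T_,k_,*p,12)[:2].round(1).tolist() for p in L])
def tri(a,b):
    o1,r1=ray(T,k,*a);o2,r2=ray(S,ks,*b)
    r1=r1/np.linalg.norm(r1);r2=r2/np.linalg.norm(r2)
    t=np.linalg.lstsq(np.stack([r1,-r2],1),o2-o1,rcond=None)[0]
    p,q=o1+r1*t[0],o2+r2*t[1];return ((p+q)/2).round(1),np.linalg.norm(p-q).round(1)
c=lambda u,v:(80+u/3.3,200+v/3.3); s=lambda u,v:(95+(u-396)/3.4,220+v/3.4)
print('nipple g2',tri(c(202,98),s(604,87)),'nipple g1',tri(c(266,57),s(658,30)),'near valve corner',tri((109.4,280.3),(137.4,333.2)),'guide corner',tri((183.9,237.9),(199.7,259.7)))
# rod A ends, in both views
e={}
for n in('top','scene'):
    im,d,Tn,kn=load(f'pics/{n}0.png');m=(cv2.cvtColor(im,cv2.COLOR_RGB2HSV)[...,2]>125).astype(np.uint8)
    _,lab,_,_=cv2.connectedComponentsWithStats(m);u,v=(298,207) if n=='top' else (297,196)
    w=lab[v-4:v+5,u-4:u+5];w=w[w>0];l=np.bincount(w).argmax();ys,xs=np.where(lab==l);p=np.stack([xs,ys],1).astype(float);mu=p.mean(0)
    _,V=np.linalg.eigh(np.cov((p-mu).T));t=(p-mu)@V[:,1];e[n]=sorted([tuple(mu+V[:,1]*x) for x in (t.min(),t.max())],key=lambda z:z[1])
    print(n,e[n])
for a,b in zip(e['top'],e['scene']):print('end',tri(a,b))
E
python3 m2.py
```

```text
top [[530.9, 313.3], [583.2, 83.5], [669.3, 109.3]]
scene [[614.3, 332.7], [528.6, 313.9], [584.0, 86.5]]
nipple g2 (array([609.8, 182. ,  99.2]), np.float64(2.2)) nipple g1 (array([626.7, 122.7, 100.1]), np.float64(4.5)) near valve corner (array([530.7, 313.3,  10.4]), np.float64(1.6)) guide corner (array([585.2,  84.1,   9.3]), np.float64(2.0))
top [(np.float64(327.0037053583968), np.float64(184.00485333887616)), (np.float64(267.8757284200583), np.float64(229.14704337092834))]
scene [(np.float64(308.58661773250765), np.float64(171.79025500893908)), (np.float64(284.304617055257), np.float64(219.64717139316642))]
end (array([ 605.2, -389.8,   16.2]), np.float64(1.0))
end (array([ 528.2, -161.6,    8. ]), np.float64(0.2))
```

```bash
python3 -m handwheel '[[[-1,0,0,0,0,0,-1.4],[-1,0,0,0,0,0,-1.4],[-1,0,0,0,0,0,-1.4],[-1,0,0,0,0,0,-1.4],[-1,0,0,0,0,0,-1.4],[-1,0,0,0,0,0,-1.4],[-1,0,0,0,0,0,-1.4],[-1,0,0,0,0,0,-1.4]]]'
python3 -m handwheel '[[[-1,0,0,0,0,0,-1.4],[-1,0,0,0,0,0,-1.4],[-1,0,0,0,0,0,-0.4],[-1,0.015,0.04,0.005,0,0,0],[-1,0.015,0.04,0.005,0,0,0],[-1,0.015,0.04,0.005,0,0,0],[-1,0.015,0.04,0.005,0,0,0],[-1,0.015,0.04,0.005,0,0,0]]]'
python3 -m handwheel '[[[-1,0.015,0.04,0.005,0,0,0],[-1,0.015,0.04,0.005,0,0,0],[-1,0.015,0.04,0.005,0,0,0],[-1,0.015,0.04,0.005,0,0,0],[-1,0.015,0.04,0.005,0,0,0],[-1,0,0,0,0,0,0],[-1,0,0,0,0,0,0]]]'
```

```text
time_s: 0.95
tcp_pos: [243.8, -575.4, 302.4]
ee_rot: [-2.211, -2.231, -0.0]
ft_force: [-0.6, 0.4, 0.2]
gripper_width: 0.999
grip_force: 0.0
time_s: 1.75
tcp_pos: [408.7, -437.1, 277.3]
ee_rot: [-1.816, -2.563, 0.0]
ft_force: [0.2, -0.5, 0.9]
gripper_width: 1.0
grip_force: 0.0
time_s: 2.45
tcp_pos: [571.9, -300.4, 252.0]
ee_rot: [-1.813, -2.564, -0.0]
ft_force: [-0.0, -0.4, 0.7]
gripper_width: 1.001
grip_force: 0.0
```

```bash
cat > rod.py <<'E'
from h import *
import sys
im,d,T,k=snap('wrist',sys.argv[1]); P=cloud(d,T,k)
hsv=cv2.cvtColor(im,cv2.COLOR_RGB2HSV)
tr=np.linalg.inv(T)
s=arm.get_state(); B=R.from_rotvec(s['ee_rot']).as_matrix(); t=np.array(s['tcp_pos'])
m=((hsv[...,2]>120)&(hsv[...,1]<60)).astype(np.uint8)
_,lab,st,_=cv2.connectedComponentsWithStats(m)
for l in np.where(st[:,4]>800)[0][1:]:
    ys,xs=np.where(lab==l)
    pts=np.array([onz(T,k,a,b,8)[:2] for a,b in zip(xs,ys)]);c,sz,_=cv2.minAreaRect(pts.astype(np.float32))
    mu=pts.mean(0);_,V=np.linalg.eigh(np.cov((pts-mu).T));ax=V[:,1]*np.sign(V[1,1])
    z=P[ys,xs,2]; mm=d[ys,xs]
    print(len(xs),st[l,:4],'c',np.round(c,1),'size',np.round(sz,1),'az',np.degrees(np.arctan2(ax[1],ax[0])).round(2),'top z',np.nanpercentile(z,[5,50,95]).round(1))
print('table z',np.nanmedian(P[...,2][(hsv[...,2]<100)]),'tcp',t.round(1),'toolx az',np.degrees(np.arctan2(B[1,0],B[0,0])).round(2),'tilt',B[:,2].round(4))
E
python3 rod.py pics/w1.png
```

```text
4108 [ 94   0  79 176] c [ 432.9 -257.4] size [174.3  22.2] az 85.21 top z [17.1 21.2 23.2]
3755 [250  19  18 251] c [ 565.8 -275.9] size [ 15.7 244.9] az 109.04 top z [12.2 15.5 17.3]
3951 [419  81  93  76] c [ 748.8 -171.2] size [99.2 51.4] az 178.04 top z [14.4 38.6 40. ]
7028 [394 175 118  81] c [ 781.6 -265.8] size [129.7  82.3] az 4.82 top z [17.8 55.5 56.8]
table z 0.8448407899402923 tcp [ 571.1 -301.6  252.3] toolx az 109.35 tilt [-8.e-04  1.e-04 -1.e+00]
```

View pics/w1.png

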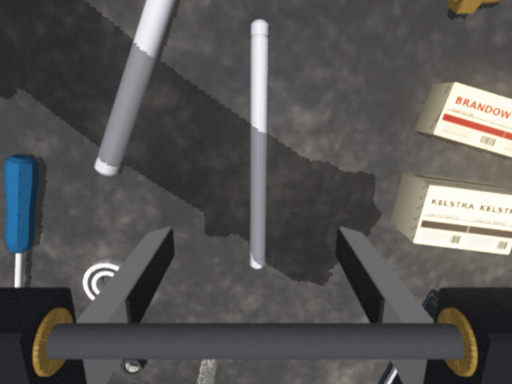

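The wrist view shows the 16 mm rod running from (259,19) to (257,268), between the fingers. The thick rod is at upper left and the bearing at (103,282). I check clearances for the fingers at the grasp.

```bash
python3 - <<'E'
from h import *
_,_,T,k=load('pics/top0.png')
g=np.array([572.3,-294.8]);x=np.array([-.327,.945]);y=np.array([.945,.327])
for n,p,z in(('bolt foot',(361,183),0),('bearing',(369,218),8),('bolt top',(363,167),80),('thing',(388,196),5)):
    w=onz(T,k,*p,z)[:2];print(n,w.round(),'tool x,y',((w-g)@x).round(),((w-g)@y).round())
E
python3 -m handwheel '[[[-1,0.006,0.003,0.03,0,0,0.05],[-1,0,0,0.04,0,0,0],[-1,0,0,0.02,0,0,0],[-1,0,0,0,0,0,0],[-1,0,0,0,0,0,0]]]'
python3 rod.py pics/w2.png
```

```text
bolt foot [ 580. -501.] tool x,y -197.0 -60.0
bearing [ 460. -465.] tool x,y -124.0 -162.0
bolt top [ 596. -493.] tool x,y -195.0 -42.0
thing [ 508. -558.] tool x,y -227.0 -147.0
time_s: 3.0
tcp_pos: [572.0, -295.7, 163.5]
ee_rot: [1.825, 2.557, -0.0]
ft_force: [0.4, 0.2, 1.1]
gripper_width: 1.0
grip_force: 0.0
16289 [ 34   0 136 323] c [ 458.7 -312.5] size [100.  242.9] az 103.16 top z [ -0.2  19.3 140. ]
2371 [122   0  75  66] c [ 469.  -199.6] size [52.3 34.5] az 30.58 top z [-0.5  0.6  1.8]
46028 [195   0 317 324] c [ 641.8 -248.4] size [232.7 250.2] az 163.46 top z [ -0.3   1.3 102.3]
5063 [ 46 341 418  17] c [ 612.5 -413.9] size [355.6  16.3] az 18.81 top z [180.9 181.8 182.7]
924 [ 83 358  60  26] c [ 504.2 -474.9] size [50.7 26.6] az 39.05 top z [-1.000e-01  1.592e+02  1.804e+02]
5670 [147 358 280  26] c [ 645.7 -426.3] size [240.1  26.6] az 19.19 top z [ -0.5   0.5 164.2]
table z 0.8973621459758476 tcp [ 572.5 -295.7  164.2] toolx az 109.0 tilt [ 0.0014 -0.001  -1.    ]
```

```bash
python3 - <<'E'
from h import *
im,d,T,k=load('pics/w2.png');P=cloud(d,T,k)
g=np.array([572.3,-294.8]);x=np.array([-.327,.945]);y=np.array([.945,.327])
q=(P[...,:2]-g); a=q@x;b=q@y
m=(abs(b)<25)&(P[...,2]>6)&(P[...,2]<25)&(a>-60)&(a<160)
print(m.sum());pa,pb,pz=a[m],b[m],P[...,2][m]
c=np.polyfit(pa,pb,1);print('line b=',c,'angle',np.degrees(np.arctan(c[0])),'a range',np.percentile(pa,[.5,99.5]),'z95',np.percentile(pz,95),'width',np.percentile(pb-np.polyval(c,pa),[2,98]))
E
python3 -m handwheel '[[[-1,0,0,0.03,0,0,0],[-1,0,0,0.03,0,0,0],[-1,0,0,0.004,0,0,0],[-1,0,0,0,0,0,0],[-1,0,0,0,0,0,0]]]'
```

```text
6438
line b= [-0.0007472  0.4419213] angle -0.042811631409690465 a range [-58.53513563 137.21451324] z95 17.132249465399443 width [-7.58080582  7.58478741]
time_s: 3.55
tcp_pos: [573.1, -295.1, 100.6]
ee_rot: [1.822, 2.557, 0.001]
ft_force: [-0.3, -0.1, 0.1]
gripper_width: 1.001
grip_force: 0.0
```

```bash
python3 -m handwheel '[[[-1,0,0,0.001,0,0,0],[1,0,0,0,0,0,0],[1,0,0,0,0,0,0],[1,0,0,0,0,0,0],[1,0,0,0,0,0,0],[1,0,0,0,0,0,0],[1,0,0,0,0,0,0],[1,0,0,0,0,0,0]]]' 60
python3 -m handwheel '[[[1,0,0,0,0,0,0],[1,0,0,-0.03,0,0,0],[1,0,0,-0.04,0,0,0],[1,0,0,-0.04,0,0,0],[1,0,0,-0.04,0,0,0],[1,0,0,0,0,0,0]]]'
```

```text
time_s: 4.35
tcp_pos: [572.3, -294.6, 97.6]
ee_rot: [-1.823, -2.559, -0.0]
ft_force: [0.3, -0.4, 1.4]
gripper_width: 0.439
grip_force: 0.1
time_s: 4.95
tcp_pos: [574.0, -295.2, 253.2]
ee_rot: [1.819, 2.553, 0.002]
ft_force: [-0.5, 0.5, -0.0]
gripper_width: 0.006
grip_force: 0.0
```

The fingers are slower than I assumed, so I lifted before they had closed. I reopen, check that the rod is untouched, and repeat.

```bash
python3 -m handwheel '[[[-1,0,0,0.03,0,0,0],[-1,0,0,0,0,0,0],[-1,0,0,0,0,0,0],[-1,0,0,0,0,0,0],[-1,0,0,0,0,0,0],[-1,0,0,0,0,0,0],[-1,0,0,0,0,0,0],[-1,0,0,0,0,0,0]]]'
cat > rd.py <<'E'
from h import *
im,d,T,k=snap('wrist','pics/w3.png');P=cloud(d,T,k);s=arm.get_state()
B=R.from_rotvec(s['ee_rot']).as_matrix();x=B[:2,0];y=B[:2,1]
q=(P[...,:2]-s['tcp_pos'][:2]); a=q@x;b=q@y
m=(abs(b)<25)&(P[...,2]>6)&(P[...,2]<25)&(a>-60)&(a<160)
pa,pb,pz=a[m],b[m],P[...,2][m]
c=np.polyfit(pa,pb,1);print(s['tcp_pos'],s['gripper_width'],m.sum(),'line b=',c,'angle',np.degrees(np.arctan(c[0])),'a range',np.percentile(pa,[.5,99.5]),'width',np.percentile(pb-np.polyval(c,pa),[2,98]))
E
python3 rd.py
```

```text
time_s: 5.75
tcp_pos: [572.4, -294.6, 217.8]
ee_rot: [1.823, 2.559, 0.0]
ft_force: [-0.0, -0.0, 0.0]
gripper_width: 0.65
grip_force: 0.0
[ 572.33801444 -294.65451646  217.72683297] 0.6916136214555477 4368 line b= [5.94751078e-05 3.62585138e-01] angle 0.0034076726603077807 a range [-58.81955707 139.19571734] width [-7.56962451  7.65388498]
```

```bash
python3 -m handwheel '[[[-1,0,0,0.04,0,0,0],[-1,0,0,0.04,0,0,0],[0,0,0,0.03,0,0,0],[0,0,0,0.009,0,0,0],[1,0,0,0,0,0,0],[1,0,0,0,0,0,0],[1,0,0,0,0,0,0],[1,0,0,0,0,0,0]]]' 60
python3 -m handwheel '[[[1,0,0,0,0,0,0],[1,0,0,0,0,0,0],[1,0,0,0,0,0,0],[1,0,0,0,0,0,0],[1,0,0,0,0,0,0]]]'
```

```text
time_s: 6.6
tcp_pos: [572.4, -294.8, 99.1]
ee_rot: [1.823, 2.558, -0.0]
ft_force: [0.3, -0.3, 0.1]
gripper_width: 0.425
grip_force: 0.0
time_s: 7.1
tcp_pos: [572.4, -294.6, 98.7]
ee_rot: [1.823, 2.559, 0.0]
ft_force: [1.5, -0.6, 0.3]
gripper_width: 0.152
grip_force: 60.0
```

```bash
python3 -m handwheel '[[[1,0,0,-0.02,0,0,0],[1,0,0,-0.04,0,0,0.2],[1,0,0,-0.04,0,0,0.4],[1,0,0,-0.04,0,0,0.4],[1,0,0,-0.04,0,0,0],[1,0.02,0.005,-0.02,0,0,0],[1,0.035,0.005,0,0,0,0],[1,0.045,0.01,0,0,0,0]]]'
python3 -m handwheel '[[[1,0.045,0.01,0,0,0,0],[1,0.045,0.01,0,0,0,0],[1,0.045,0.01,0,0,0,0],[1,0.045,0.01,0,0,0,0],[1,0.045,0.01,0,0,0,0],[1,0.045,0,0,0,0,0],[1,0.035,0,0,0,0,0],[1,0.02,0,0,0,0,0]]]'
python3 -m handwheel '[[[1,0.02,0,0,0,0,0],[1,0.015,0,0,0,0,0],[1,0.01,0,0,0,0,0],[1,0,0,0,0,0,0],[1,0,0,0,0,0,0]]]'
python3 - <<'E'
from h import *
s=arm.get_state();print(s);im,d,T,k=snap('wrist','pics/w4.png')
cv2.imwrite('pics/w4b.png',cv2.resize(im[:,:,::-1],(768,576),interpolation=2))
E
```

```text
time_s: 7.9
tcp_pos: [568.5, -193.2, 298.8]
ee_rot: [1.958, 2.456, -0.001]
ft_force: [2.5, 0.4, -3.5]
gripper_width: 0.155
grip_force: 60.0
time_s: 8.7
tcp_pos: [543.1, 138.3, 298.5]
ee_rot: [-1.95, -2.462, 0.0]
ft_force: [0.4, -1.3, -2.9]
gripper_width: 0.153
grip_force: 60.0
time_s: 9.2
tcp_pos: [534.5, 178.2, 298.5]
ee_rot: [1.955, 2.459, -0.001]
ft_force: [1.1, -0.5, -4.1]
gripper_width: 0.157
grip_force: 60.0
{'time_s': 9.2, 'joint_positions': array([ 0.08586885,  0.36428345, -0.57665873,  1.75879867,  0.2218347 ,
        1.08411972, -0.33803587]), 'joint_velocities': array([ 0.01005956, -0.00133502,  0.00557459, -0.00116117, -0.00016478,
        0.00044438,  0.0006213 ]), 'joint_efforts': array([-1.74381662e+00, -7.36184621e+01, -9.84622121e+00, -4.23442411e+01,
       -2.01361757e-01, -5.19711070e-02, -1.14345979e-01]), 'tcp_pos': array([534.51596413, 178.23808107, 298.51664559]), 'ee_rot': array([ 1.95510222e+00,  2.45904101e+00, -6.73635277e-04]), 'ft_force': array([ 1.07840304, -0.529781  , -4.14278476]), 'ft_torque': array([-0.14431241, -0.11153943,  0.04843391]), 'grip_force': 59.99845504760742, 'gripper_width': 0.15692901096138387}
```

View pics/w4b.png

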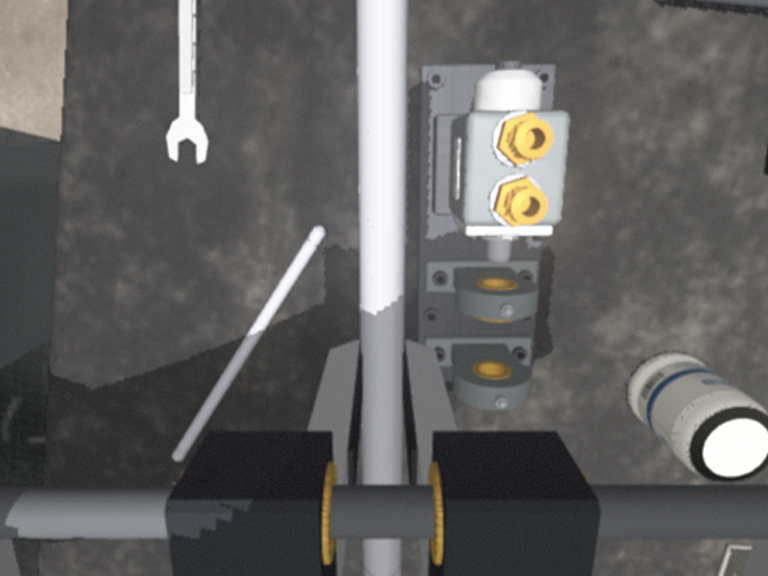

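The view shows the rod vertical at column 382 and well aligned with the tool. The bracket is beside it: nipples at (506,311) and (500,403), plunger at (500,247), plate's left edge at column 420. I measure bracket and rod in the tool axes from this frame.

```bash
cat > br.py <<'E'
from h import *
import sys
f=sys.argv[1] 
im,d,T,k=load(f);P=cloud(d,T,k);s=arm.get_state()
B=R.from_rotvec(s['ee_rot']).as_matrix();t=np.array(s['tcp_pos']);yaw=np.arctan2(B[1,0],B[0,0])
x=np.array([np.cos(yaw),np.sin(yaw)]);y=np.array([x[1],-x[0]])
q=P[...,:2]-t[:2];a=q@x;b=q@y;z=P[...,2]
print('yaw',np.degrees(yaw),'tcp',t.round(1),'tilt',B[:,2].round(4))
# rod
v,u=np.mgrid[:384,:512]
m=(abs(b)<14)&(z>t[2]-115)&(z<t[2]-70)&(a>40)&(v<200)
c=np.polyfit(a[m],b[m],1);cz=np.polyfit(a[m],z[m],1);print('rod',m.sum(),'b=',c,'deg',np.degrees(np.arctan(c[0])).round(2),'front',np.percentile(a[m],99.8),'top at a=60,130:',np.polyval(cz,[60,130]),'slope deg',np.degrees(np.arctan(cz[0])).round(2))
# plate
pl=(abs(z-12)<3.5)&(b>20)&(b<140)
L=[];Rr=[]
for a0 in range(-60,170,5):
    w=pl&(abs(a-a0)<2.5)
    if w.sum()>20:
        L.append((a0,np.percentile(b[w],1)));Rr.append((a0,np.percentile(b[w],99)))
L=np.array(L);Rr=np.array(Rr);
def rob(p):
    for _ in range(4):
        c=np.polyfit(p[:,0],p[:,1],1);r=abs(p[:,1]-np.polyval(c,p[:,0]));p=p[r<=max(1.5,np.percentile(r,80))]
    return c,len(p)
print('left',rob(L),'right',rob(Rr))
print(np.hstack([L,Rr[:,1:]]).round(1)[::4].tolist())
w=pl;print('plate a range',np.percentile(a[w],[.3,99.7]))
def loc(uu,vv,zz):
    p=onz(T,k,uu*512/768+-.17,vv*384/576-.17,zz)[:2]-t[:2];return (p@x).round(1),(p@y).round(1)
print('nipples',loc(506,310,105),loc(500,403,105),'z from depth',z[200:212,330:344].max().round(1),z[262:274,326:340].max().round(1))
print('bush fronts depth ok; plate corners',loc(420,66,12),loc(555,66,12))
for n,lo,hi,alo,ahi in(('guides',40,100,-60,60),('block',85,108,60,140)):
    w=(z>lo)&(z<hi)&(b>20)&(b<130)&(a>alo)&(a<ahi);print(n,w.sum(),cv2.minAreaRect(np.stack([a[w],b[w]],1).astype(np.float32)),np.median(z[w]))
E
python3 br.py pics/w4.png
```

```text
yaw 102.99590496458873 tcp [534.6 178.  298.5] tilt [-2.e-04 -4.e-04 -1.e+00]
rod 5845 b= [-3.47796066e-05 -6.11196495e-01] deg -0.0 front 123.29179569617173 top at a=60,130: [214.15267491 213.42519748] slope deg -0.6
left (array([-8.82019046e-03,  2.66649851e+01]), 38) right (array([-0.63548854, 80.82635113]), 16)
[[-60.0, 27.2, 117.1], [-40.0, 26.7, 67.7], [-15.0, 27.3, 118.3], [5.0, 26.9, 117.6], [25.0, 26.5, 55.0], [45.0, 26.1, 34.8], [65.0, 25.7, 34.2], [85.0, 26.2, 34.7], [105.0, 25.9, 116.2], [125.0, 25.5, 116.3]]
plate a range [-97.90841075 134.24290548]
nipples (np.float64(-9.6), np.float64(71.0)) (np.float64(-69.2), np.float64(71.4)) z from depth 105.9 nan
bush fronts depth ok; plate corners (np.float64(133.3), np.float64(25.1)) (np.float64(133.3), np.float64(116.4))
guides 2586 ((17.55629539489746, 69.9640884399414), (82.38328552246094, 57.51502990722656), 2.435563564300537) 87.3287626827404
block 3260 ((90.349365234375, 71.44107055664062), (56.22439956665039, 60.50484848022461), 89.5853271484375) 101.97397714063442
```

```bash
python3 - <<'E'
from h import *
im,d,T,k=load('pics/w4.png');P=cloud(d,T,k);s=arm.get_state()
B=R.from_rotvec(s['ee_rot']).as_matrix();t=np.array(s['tcp_pos'])
q=(P-t)@B;z=P[...,2]
m=(abs(z)<5)&(q[...,1]>-160)&(q[...,1]<160)&(q[...,0]>-80)
A=np.stack([q[...,0][m],q[...,1][m],np.ones(m.sum())],1);c=np.linalg.lstsq(A,z[m],rcond=None)[0];print('table slopes deg',np.degrees(c[:2]),'z0',c[2], 'at a=100',c[2]+100*c[0])
E
python3 -m handwheel '[[[1,-0.02,0.01,0,0,0,-0.07],[1,-0.035,0.01,0,0,0,0],[1,-0.045,0.015,0,0,0,0],[1,-0.045,0.015,0,0,0,0],[1,-0.045,0.012,0,0,0,0],[1,-0.035,0.012,0,0,0,0],[1,-0.02,0,0,0,0,0],[1,0,0,0,0,0,0]]]'
python3 -m handwheel '[[[1,0,0,0.02,0,0,0],[1,0,0,0.04,0,0,0],[1,0,0,0.04,0,0,0],[1,0,0,0.025,0,0,0],[1,0,0,0.01,0,0,0],[1,0,0,0,0,0,0],[1,0,0,0,0,0,0]]]'
```

```text
table slopes deg [0.07187613 0.00912159] z0 0.5669741897819891 at a=100 0.6924216950210275
time_s: 10.05
tcp_pos: [663.6, -47.2, 297.8]
ee_rot: [1.953, 2.461, -0.003]
ft_force: [-0.1, -0.2, -3.4]
gripper_width: 0.157
grip_force: 60.0
time_s: 10.75
tcp_pos: [663.8, -42.1, 165.1]
ee_rot: [1.945, 2.466, 0.002]
ft_force: [0.4, -0.4, -2.7]
gripper_width: 0.154
grip_force: 60.0
```

```bash
cat > rel.py <<'E'
from h import *
import sys
s=arm.get_state();t=s['tcp_pos'];B=R.from_rotvec(s['ee_rot']).as_matrix()
az=np.radians(103.43);u=np.array([np.cos(az),np.sin(az)]);w=np.array([u[1],-u[0]]);M=np.array([624.5,111.8])
q=t[:2]-M;f=s['ft_force'];m=s['ft_torque']
print('t',s['time_s'],'tip beyond mouth',(q@u+138).round(1),'lateral(+tool y)',(q@w).round(2),'z rod',(t[2]-90.7).round(2),'yaw err',(np.degrees(np.arctan2(B[1,0],B[0,0]))-103.43).round(2),'pitch(nose up)',np.degrees(np.arcsin(B[2,0])).round(2),'roll',np.degrees(B[2,1]).round(2))
print('F along,lat,z',(f[:2]@u).round(1),(f[:2]@w).round(1),f[2].round(1),'M',(m[:2]@u).round(2),(m[:2]@w).round(2),m[2].round(2),'grip',s['grip_force'].round(1),s['gripper_width'].round(3))
E
python3 -m handwheel '[[[1,0,0,0.004,0,0.1,0],[1,0,0,0,0,0,0],[1,0,0,0,0,0,0]]]'; python3 rel.py
python3 - <<'E'
from h import *
a=snap('top','pics/t5.png')[0][180:290,90:240];b=snap('scene','pics/s5.png')[0][190:320,90:240]
o=np.hstack([cv2.resize(a,(400,293),interpolation=2),cv2.resize(b,(338,293),interpolation=2)])
cv2.imwrite('pics/v5.png',o[:,:,::-1])
E
```

```text
time_s: 11.05
tcp_pos: [663.4, -42.3, 160.2]
ee_rot: [-1.941, -2.46, -0.011]
ft_force: [0.1, -0.0, -2.9]
gripper_width: 0.151
grip_force: 60.0
t 11.05 tip beyond mouth -20.9 lateral(+tool y) 2.03 z rod 69.47 yaw err 0.04 pitch(nose up) 0.59 roll 0.03Traceback (most recent call last):
  File "rel.py", line 7, in <module>
    print('F along,lat,z',(f[:2]@u).round(1),(f[:2]@w).round(1),f[2].round(1),'M',(m[:2]@u).round(2),(m[:2]@w).round(2),m[2].round(2),'grip',s['grip_force'].round(1),s['gripper_width'].round(3))
                                                                                                                                             ^^^^^^^^^^^^^^^^^^^^^
AttributeError: 'float' object has no attribute 'round'
```

View pics/v5.png

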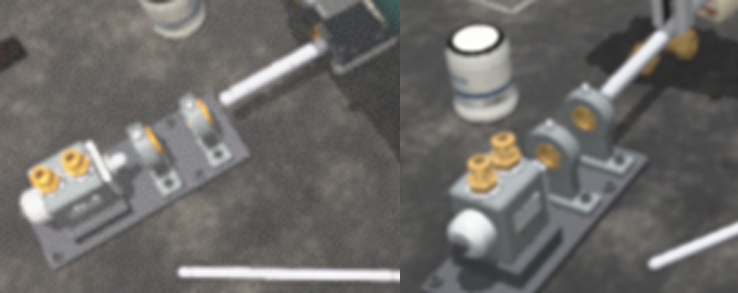

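The tip stands about 20 mm before the first mouth, and in both views the rod's line runs at the bronze bushing (top (201,112), scene (583,115)). I correct the lateral offset and advance while watching the force.

```bash
sed -i "s/s\['grip_force'\].round(1),s\['gripper_width'\].round(3)/s['grip_force'],s['gripper_width']/" rel.py
python3 -m handwheel '[[[1,0,-0.0015,0,0,0,0],[1,0.005,0,0,0,0,0],[1,0.005,0,0,0,0,0],[1,0.005,0,0,0,0,0],[1,0.004,0,0,0,0,0],[1,0.004,0,0,0,0,0],[1,0,0,0,0,0,0]]]'; python3 rel.py
```

```text
time_s: 11.85
tcp_pos: [656.3, -19.2, 159.9]
ee_rot: [-1.939, -2.461, -0.01]
ft_force: [0.9, 0.1, -3.5]
gripper_width: 0.157
grip_force: 60.0
t 11.85 tip beyond mouth 3.2 lateral(+tool y) 0.49 z rod 69.19 yaw err 0.1 pitch(nose up) 0.62 roll -0.0
F along,lat,z -0.1 0.9 -3.5 M -0.15 -0.09 0.01 grip 59.99850690364838 0.1568137940161453
```

```bash
python3 -m handwheel '[[[1,0.004,0,-0.0005,0,0,0],[1,0.004,0,0,0,0,0],[1,0.004,0,0,0,0,0],[1,0,0,0,0,0,0]]]'; python3 rel.py
```

```text
time_s: 12.25
tcp_pos: [653.5, -7.6, 160.6]
ee_rot: [-1.939, -2.461, -0.011]
ft_force: [-0.7, -0.4, -3.2]
gripper_width: 0.153
grip_force: 60.0
t 12.25 tip beyond mouth 15.2 lateral(+tool y) 0.49 z rod 69.88 yaw err 0.1 pitch(nose up) 0.62 roll 0.0
F along,lat,z -0.2 -0.8 -3.2 M -0.07 -0.06 0.02 grip 59.99855875968933 0.15299948470971086
```

```bash
python3 -m handwheel '[[[1,0.005,0,0,0,0,0],[1,0.005,0,0,0,0,0],[1,0.005,0,0,0,0,0],[1,0.005,0,0,0,0,0],[1,0.005,0,0,0,0,0],[1,0.005,0,0,0,0,0],[1,0.005,0,0,0,0,0],[1,0,0,0,0,0,0]]]'; python3 rel.py
python3 - <<'E'
from h import *
a=snap('top','pics/t6.png')[0][190:280,90:220];b=snap('scene','pics/s6.png')[0][210:300,130:230];w=snap('wrist','pics/w6.png')[0]
o=np.hstack([cv2.resize(a,(390,270),interpolation=2),cv2.resize(b,(300,270),interpolation=2)])
o2=np.zeros((310,690,3),np.uint8);w=w[0:230,100:500];w=cv2.resize(w,(539,310));o2[:,:539]=w
cv2.imwrite('pics/v6.png',np.vstack([o,o2])[:,:,::-1])
E
```

```text
time_s: 13.05
tcp_pos: [645.3, 26.6, 160.9]
ee_rot: [-1.939, -2.461, -0.011]
ft_force: [0.5, -0.1, -3.6]
gripper_width: 0.155
grip_force: 60.0
t 13.05 tip beyond mouth 50.3 lateral(+tool y) 0.43 z rod 70.23 yaw err 0.11 pitch(nose up) 0.62 roll 0.0
F along,lat,z -0.2 0.5 -3.6 M -0.05 -0.1 0.04 grip 59.99858915805817 0.1549302563913638
```

View pics/v6.png

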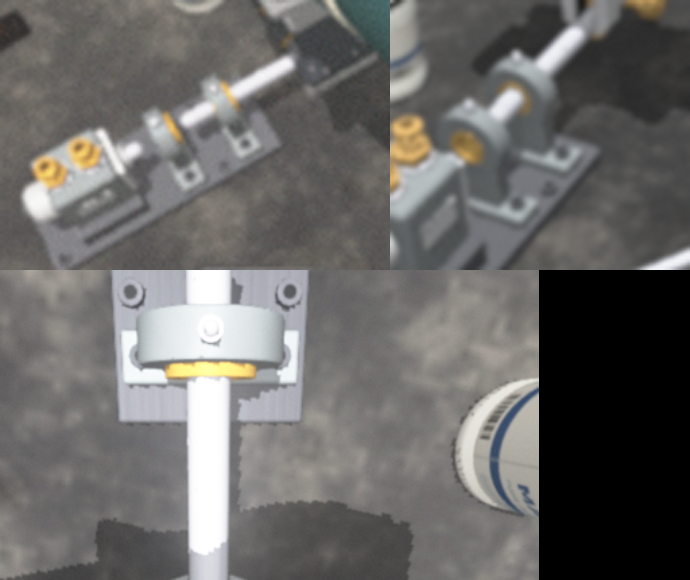

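The rod passes cleanly through the first bushing: in the top view its tip is at (185,122), just before the second one. No contact force so far, so I go on.

```bash
python3 -m handwheel '[[[1,0.004,0,0.0001,0,0,0],[1,0.004,0,0,0,0,0],[1,0.004,0,0.0001,0,0,0],[1,0.004,0,0,0,0,0],[1,0.004,0,0,0,0,0],[1,0,0,0,0,0,0]]]'; python3 rel.py
python3 -m handwheel '[[[1,0.004,0,0.0001,0,0,0],[1,0.004,0,0,0,0,0],[1,0.004,0,0,0,0,0],[1,0,0,0,0,0,0]]]'; python3 rel.py
```

```text
time_s: 13.8
tcp_pos: [640.6, 45.9, 160.9]
ee_rot: [-1.939, -2.461, -0.011]
ft_force: [-0.5, -0.2, -3.6]
gripper_width: 0.159
grip_force: 60.0
t 13.8 tip beyond mouth 70.2 lateral(+tool y) 0.39 z rod 70.23 yaw err 0.1 pitch(nose up) 0.62 roll 0.0
F along,lat,z -0.1 -0.6 -3.6 M -0.1 -0.12 -0.07 grip 59.99859094619751 0.15948908499479017
time_s: 14.2
tcp_pos: [637.8, 57.6, 161.0]
ee_rot: [-1.939, -2.461, -0.011]
ft_force: [-0.1, 0.3, -3.7]
gripper_width: 0.153
grip_force: 60.0
t 14.2 tip beyond mouth 82.2 lateral(+tool y) 0.35 z rod 70.26 yaw err 0.11 pitch(nose up) 0.62 roll 0.0
F along,lat,z 0.3 -0.1 -3.7 M -0.08 -0.14 0.07 grip 59.99847114086151 0.15327105681932715
```

Entering both without contact. Next is the plunger, in small steps.

```bash
python3 -m handwheel '[[[1,0.003,0,0,0,0,0],[1,0.003,0,0.0001,0,0,0],[1,0.003,0,0,0,0,0],[1,0,0,0,0,0,0]]]'; python3 rel.py
python3 -m handwheel '[[[1,0.002,0,0,0,0,0],[1,0.002,0,0,0,0,0],[1,0.002,0,0,0,0,0],[1,0,0,0,0,0,0]]]'; python3 rel.py
```

```text
time_s: 14.6
tcp_pos: [635.7, 66.1, 160.9]
ee_rot: [-1.939, -2.461, -0.01]
ft_force: [0.0, -0.0, -3.5]
gripper_width: 0.157
grip_force: 60.0
t 14.6 tip beyond mouth 90.9 lateral(+tool y) 0.33 z rod 70.22 yaw err 0.09 pitch(nose up) 0.62 roll -0.0
F along,lat,z -0.0 0.0 -3.5 M -0.1 -0.11 -0.07 grip 59.998594522476196 0.15659511327995715
time_s: 15.0
tcp_pos: [634.7, 70.4, 161.0]
ee_rot: [-1.942, -2.46, -0.009]
ft_force: [2.4, -6.2, -3.1]
gripper_width: 0.156
grip_force: 60.0
t 15.0 tip beyond mouth 95.4 lateral(+tool y) 0.26 z rod 70.25 yaw err 0.02 pitch(nose up) 0.53 roll -0.01
F along,lat,z -6.6 0.9 -3.1 M -0.02 -1.7 -0.01 grip 59.99859273433685 0.15568485900479906
```

```bash
python3 -m handwheel '[[[1,0.002,0,0,0,0,0],[1,0.002,0,0,0,0,0],[1,0,0,0,0,0,0]]]'; python3 rel.py
```

```text
time_s: 15.3
tcp_pos: [633.8, 73.9, 161.0]
ee_rot: [-1.942, -2.46, -0.008]
ft_force: [0.2, -7.9, -3.4]
gripper_width: 0.154
grip_force: 60.0
t 15.3 tip beyond mouth 99.0 lateral(+tool y) 0.25 z rod 70.29 yaw err -0.01 pitch(nose up) 0.5 roll -0.01
F along,lat,z -7.7 -1.7 -3.4 M -0.02 -2.1 0.03 grip 59.9985533952713 0.15381774872052933
```

The plunger is moving: 6.6 N rising to 7.7 N. I continue to the stop.

```bash
python3 -m handwheel '[[[1,0.002,0,0,0,0,0],[1,0.002,0,0,0,0,0],[1,0,0,0,0,0,0]]]'; python3 rel.py
python3 -m handwheel '[[[1,0.001,0,0,0,0,0],[1,0.001,0,0,0,0,0],[1,0,0,0,0,0,0]]]'; python3 rel.py
```

```text
time_s: 15.6
tcp_pos: [633.0, 77.2, 161.0]
ee_rot: [-1.943, -2.46, -0.007]
ft_force: [2.4, -10.1, -3.4]
gripper_width: 0.154
grip_force: 60.0
t 15.6 tip beyond mouth 102.4 lateral(+tool y) 0.21 z rod 70.31 yaw err -0.03 pitch(nose up) 0.46 roll -0.02
F along,lat,z -10.4 -0.1 -3.4 M -0.02 -2.55 -0.0 grip 59.99846041202545 0.15363557381457854
time_s: 15.9
tcp_pos: [632.8, 77.6, 161.0]
ee_rot: [-1.945, -2.46, -0.006]
ft_force: [3.7, -16.3, -3.6]
gripper_width: 0.156
grip_force: 60.0
t 15.9 tip beyond mouth 102.8 lateral(+tool y) 0.14 z rod 70.29 yaw err -0.1 pitch(nose up) 0.37 roll -0.03
F along,lat,z -16.7 -0.2 -3.6 M -0.02 -4.13 0.03 grip 59.99890387058258 0.15584563592718037
```

```bash
python3 -m handwheel '[[[1,0.001,0,0,0,0,0],[1,0.0005,0,0,0,0,0],[1,0,0,0,0,0,0],[1,0,0,0,0,0,0],[1,0,0,0,0,0,0]]]'; python3 rel.py
python3 -m handwheel '[[[1,0,0,0,0,0,0],[1,0,0,0,0,0,0],[1,0,0,0,0,0,0],[1,0,0,0,0,0,0],[1,0,0,0,0,0,0]]]'; python3 rel.py
python3 - <<'E'
from h import *
a=snap('top','pics/t7.png')[0][200:280,90:210];b=snap('scene','pics/s7.png')[0][210:330,95:215]
cv2.imwrite('pics/v7.png',np.hstack([cv2.resize(a,(450,300),interpolation=2),cv2.resize(b,(300,300),interpolation=2)])[:,:,::-1])
E
```

```text
time_s: 16.4
tcp_pos: [632.7, 77.9, 161.0]
ee_rot: [-1.947, -2.46, -0.004]
ft_force: [5.2, -20.5, -3.5]
gripper_width: 0.156
grip_force: 60.0
t 16.4 tip beyond mouth 103.1 lateral(+tool y) 0.12 z rod 70.3 yaw err -0.16 pitch(nose up) 0.29 roll -0.03
F along,lat,z -21.1 0.3 -3.5 M 0.05 -5.45 0.04 grip 59.99964237213135 0.15568826599725516
time_s: 16.9
tcp_pos: [632.7, 77.9, 161.0]
ee_rot: [-1.947, -2.46, -0.004]
ft_force: [5.0, -21.7, -3.1]
gripper_width: 0.154
grip_force: 60.0
t 16.9 tip beyond mouth 103.1 lateral(+tool y) 0.12 z rod 70.31 yaw err -0.16 pitch(nose up) 0.29 roll -0.03
F along,lat,z -22.3 -0.2 -3.1 M 0.04 -5.43 0.07 grip 59.99962091445923 0.15373254763891395
```

View pics/v7.png

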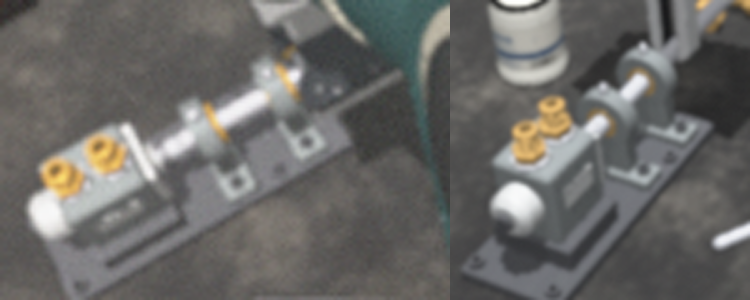

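The rod runs through both bushings, at (283,80) and (210,122) in the top view, and bears on the plunger at (155,155). The force is steady at 22 N, well over the 10 N spring, so the plunger is on its stop. I hand in.

```bash
python3 -c "
from station import arm
print(arm.close_job())"
```

```text
the job is handed in; nothing more can be done
None
```

The 16 mm rod is through both bushings and holds the plunger on its stop at about 22 N, still gripped at 60 N; the job was handed in at about 17 s, after one early lift that closed on air and left the rod undisturbed.

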